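# Find a press spindle's thread pitch with comb leaves

### The job

We need a new nut for the press spindle in the front lane of the vee stand, so find which comb leaf fits its thread: try the leaves from the rack one by one between the blue cheeks on top of the thread, pressing lightly and working the leaf along the spindle to feel for the grooves, never forcing it. Leave the leaf that drops fully home standing there in the thread, let go of it, and see that the other two stand in the rack again; leave everything else where it is.

Things in the scene. Friction and masses are not known exactly. Their poses are not given: they have to be found in the camera images.
- leaf_p_mid (a point): Centre of comb leaf p, 30 mm above its tooth tips. Three aluminium pitch-gauge leaves, alike but for tooth spacing: 90 mm long (y), 8 mm thick (x), 60 mm tall (z). Lower edge: teeth 4 mm high over the whole length, pointing down. The lower 38 mm are 90 mm long; above that a tang 46 mm long, 22 mm tall, to grip across the 8 mm. Stands upright in a rack slot at the start.
- leaf_q_mid (a point): Centre of comb leaf q, 30 mm above its tooth tips. Three aluminium pitch-gauge leaves, alike but for tooth spacing: 90 mm long (y), 8 mm thick (x), 60 mm tall (z). Lower edge: teeth 4 mm high over the whole length, pointing down. The lower 38 mm are 90 mm long; above that a tang 46 mm long, 22 mm tall, to grip across the 8 mm. Stands upright in a rack slot at the start.
- leaf_r_mid (a point): Centre of comb leaf r, 30 mm above its tooth tips. Three aluminium pitch-gauge leaves, alike but for tooth spacing: 90 mm long (y), 8 mm thick (x), 60 mm tall (z). Lower edge: teeth 4 mm high over the whole length, pointing down. The lower 38 mm are 90 mm long; above that a tang 46 mm long, 22 mm tall, to grip across the 8 mm. Stands upright in a rack slot at the start.
- leaf_p: Comb leaf p as a whole, 70 to 110 g; origin midway along and across it at the level of the tooth tips, axes as at its centre.
- leaf_q: Comb leaf q as a whole, 70 to 110 g; origin midway along and across it at the level of the tooth tips, axes as at its centre.
- leaf_r: Comb leaf r as a whole, 70 to 110 g; origin midway along and across it at the level of the tooth tips, axes as at its centre.
- front_lane (a point): Axis of the vee stand's front lane (nearest the robot), 60 mm above the table, at the middle of the thread; x to the rear lanes (110 and 220 mm off), y along the spindle. The spindle lying here is the one to measure. Its crest tops are 23 mm above this point: a leaf riding on the crests has its centre 53 mm above this point, a leaf fully home 49 mm.
- vee_stand: Wooden stand with vees for three spindles; origin on the table below front_lane, same axes. Over the front lane two blue bridges with cheeks: slots 10.4 mm wide (mouth funnelled to 17 mm) from 30 to 74 mm either side of the middle along y, 89 to 112 mm above the table, which hold a leaf upright by its ends while it can slide along y; the middle 60 mm is free. Bridge tops 72 mm wide in x.
- spindle_1: Place of press spindle 1, on its axis (y along it). Three heavy steel screws, alike but for the pitch (7 to 9 mm), each fits one leaf, which is not known. Trapezoidal thread 46 mm across, 4 mm deep, 120 mm long. The screw lies up to 4.5 mm lengthwise off this point, so where its grooves are is unknown, and slides lengthwise only if pushed with over 12 N.
- spindle_2: Place of press spindle 2, on its axis (y along it). Three heavy steel screws, alike but for the pitch (7 to 9 mm), each fits one leaf, which is not known. Trapezoidal thread 46 mm across, 4 mm deep, 120 mm long. The screw lies up to 4.5 mm lengthwise off this point, so where its grooves are is unknown, and slides lengthwise only if pushed with over 12 N.
- spindle_3: Place of press spindle 3, on its axis (y along it). Three heavy steel screws, alike but for the pitch (7 to 9 mm), each fits one leaf, which is not known. Trapezoidal thread 46 mm across, 4 mm deep, 120 mm long. The screw lies up to 4.5 mm lengthwise off this point, so where its grooves are is unknown, and slides lengthwise only if pushed with over 12 N.
- rack_slot_1 (a point): Slot 1 of the leaf rack (dark wood, 190 x 124 mm, three slots 70 mm apart): centre of the slot's floor, 12 mm above the table; x across the slot, y along it. 10.4 mm wide, 100 mm long, with floor ledges and cheeks (26 mm high), mouths funnelled to 17 mm, only at the leaf's two ends, so its middle 70 mm is free. A standing leaf has its centre 30 mm above this point.
- rack_slot_2 (a point): Slot 2 of the leaf rack (dark wood, 190 x 124 mm, three slots 70 mm apart): centre of the slot's floor, 12 mm above the table; x across the slot, y along it. 10.4 mm wide, 100 mm long, with floor ledges and cheeks (26 mm high), mouths funnelled to 17 mm, only at the leaf's two ends, so its middle 70 mm is free. A standing leaf has its centre 30 mm above this point.
- rack_slot_3 (a point): Slot 3 of the leaf rack (dark wood, 190 x 124 mm, three slots 70 mm apart): centre of the slot's floor, 12 mm above the table; x across the slot, y along it. 10.4 mm wide, 100 mm long, with floor ledges and cheeks (26 mm high), mouths funnelled to 17 mm, only at the leaf's two ends, so its middle 70 mm is free. A standing leaf has its centre 30 mm above this point.
- nut: Old brass flanged nut, 62 mm in diameter, 38 mm tall, loose in the grey parts tray (190 x 124 x 24 mm); bystander; origin at the centre of its underside.
- rolling_pin: Wooden rolling pin, 350 mm long, 52 mm thick; bystander; origin at the middle of its underside.
- clay_rib: Flat wooden rib, 100 x 55 x 7 mm; bystander; origin at the middle of its underside.
- grease_jar: White jar with a red cap, 64 mm in diameter, 75 mm tall; bystander; origin at the centre of its underside.
- slip_brush: Brush with a wooden handle, 200 mm long; bystander; origin at the middle of its underside.
- wrench: Steel spanner, 220 mm long; bystander; origin at the middle of its underside.
Not all that is in view belongs to the job. Leave any red look-alike of the leaf_q alone.

How it is judged:
By the outcome, as a careful person would: the job done as asked, in the order asked, and still so for the second after the job is handed in, with the robot touching nothing.
It also fails if it takes over 72 s, if anything falls off the work surface, if the arm or the gripper's body presses on something with over 40 N, if the wrist force passes 120 N, or if a joint passes its speed limit or range.

### The arm

A 6-joint arm with a two-finger parallel gripper is mounted at the origin on the work surface. World frame = base frame: x ahead of the robot, y to its left, z up, the work surface at z = 0. Lengths are in mm, angles in rad, forces in N, time in s.
With the tool pointing down it reaches from about 275 to 750 mm from the base axis. Payload 10.2 kg.
Tool frame: the origin (TCP) lies on the front face of the gripper's body, between the roots of the fingers; the fingertips stand 73 mm ahead of it and the grasp point (between the pads) lies 54 mm ahead of it; z points along the fingers, y is the line along which they close (so a half turn about z gives the same grasp; the last joint's range is limited). The gripper opens to 85 mm and grips with 20 to 120 N. Pads are 22 mm wide; open, the fingers measure 114 mm over their backs; the gripper's body (76 mm by 85 mm) begins 54 mm behind the grasp point. The pads swing forward as they close: fully open they stand 13 mm farther back than shut.
Start: joints at [-1.461, 0.313, 1.498, -0, 1.331, -0.223], TCP at [171.5, -496.205, 303.894] pointing down, gripper open.
Joint ranges: [-2.94, 2.94], [-0.97, 2.17], [0.19, 2.56], [-1.23, 4.37], [0.02, 3.11], [-2.88, 2.88]. Speed limits (rad/s): [2.39, 2.39, 3.01, 3.14, 3.14, 3.14].

### API

Orientations are given as a unit quaternion [w, x, y, z].
In Python, from rig import * gives the robot as it stands.
- The arm moves only by the tool step_arm, never from a script. Its argument "plan" is a list of rows, each an object with "offset": the shift along the tool's x, y, z in cm, a list of three; "rot": the turn, a rotation vector about the tool's x, y, z in degrees, a list of three; "gripper": the finger opening in cm, from 0 to 8.54. In form: [{"offset": [x, y, z], "rot": [wx, wy, wz], "gripper": gripper}, ...]. A call has 1 to 12 rows; each row is the pose to reach, as a shift and turn from the pose commanded when the call began, along the tool's axes at that moment; what a row does not reach only later rows make up. A row lasts 1/10 s, in which the tool goes at most 50 mm and 8.59 degrees, less where a joint would pass 70% of its speed; a pose out of reach is approached as far as the arm can. A call with a gripper value outside its range is refused whole. The fingers move at their own pace and stop on an object; "squeeze" is the grip in N (left out, the last holds). Time passes only in rows, so rows that repeat a pose let the fingers close. It gives the time, the measured TCP pose, the force, the opening and the grip force at its end, in the units of the state.
- sense(): the state, without advancing time (a new reading comes with each control period).
- capture(name): name is "side" or "top"; returns a dict with "color" (400x640x3 uint8, red, green, blue), "depth" (400x640 float32, mm along the optical axis (not along the pixel's ray), 0 where there is no reading), "vertical_fov" (degrees; the focal length in pixels is half the picture's height over the tangent of half this angle, whatever the lens; pixels are square), "cx", "cy" (the principal point, pixels), "rvec" (rotation vector, rad) and "tvec" (3), from world to camera coordinates, as OpenCV has them. Camera axes: x right, y down, z forward; pixel columns grow to the right and rows downward; lengths in mm; the calibration is good to about 2 mm. A picture is of the moment at which its call begins.
- finish_job(): hands the job in; it is judged then, once.
The state is a dict: "time_s": time; "joints": joint angles; "dq": joint speeds; "tau": joint torques, N m; "eef_pos": TCP position; "ee_rot": TCP orientation; "force": force on the tool from outside, world axes, zero at the start; "wrist_torque": the same for the moment, N m; "grip_width": opening from 0.0 (shut) to 1.0 (fully open); "grip_force": force on a finger pad.
Only numpy, scipy, OpenCV 4.12 (cv2) and the standard library are available. Lean on these libraries where they do the work, as an engineer would, in place of code of your own. Each camera call takes 0.05 s, during which the arm holds its last target. There are 200 camera calls.

## Working session

There is one attempt and no reset: what is moved stays moved. The work goes in short steps, Python scripts to look and compute and a tool call to move; the robot and the scene stay as the last step left them, time stands still between calls to the robot, and variables do not carry over. Pictures are saved under pics/ and viewed, at most 10 in all, crops included, and the job is handed in when it is done.

Besides the shell and the picture viewer there is one more tool, called after "Call:" as name(argument=value, ...), one argument or row to a line, values as JSON. step_arm: Moves the arm, as the interface text tells. Its arguments: {"type":"object","properties":{"plan":{"type":"array"},"squeeze":{"type":"number"}},"required":["plan"]}

```bash
ls; mkdir -p pics; cat > h.py <<'E'
from rig import *
import numpy as np, cv2
from scipy.spatial.transform import Rotation as R
def cap(name):
    c=capture(name); f=200/np.tan(np.radians(c["vertical_fov"])/2)
    v,u=np.mgrid[0:400,0:640]; d=c["depth"]
    P=np.stack([(u-c["cx"])/f*d,(v-c["cy"])/f*d,d],-1)
    M=cv2.Rodrigues(np.array(c["rvec"],float))[0]; t=np.array(c["tvec"],float).ravel()
    W=(P-t)@M; W[d==0]=np.nan
    return c["color"],W
def save(n,im): cv2.imwrite("pics/"+n,cv2.cvtColor(im,cv2.COLOR_RGB2BGR))
E
python3 - <<'E'
from h import *
s=sense();print(s)
for n in("top","side"):
    im,W=cap(n);save(n+"0.png",im);np.savez("/tmp/"+n,im=im,W=W)
E
```

```text
pics
{'time_s': 0.0, 'joints': array([-1.46137965e+00,  3.13472894e-01,  1.49845703e+00,  2.30422489e-05,
        1.33098945e+00, -2.23364827e-01]), 'dq': array([ 0.00047349, -0.00061953,  0.00028931, -0.00027544,  0.0002093 ,
       -0.00168337]), 'tau': array([ 3.14446675e-05, -4.12265611e+01, -2.59740686e+01, -1.85503100e-04,
        4.10333494e-03, -2.87131577e-06]), 'eef_pos': array([ 171.49471072, -496.02405459,  303.31578598]), 'ee_rot': array([-6.61650497e-04,  9.86189204e-01,  1.65621294e-01,  4.89455676e-05]), 'force': array([ 0.63288268,  0.17728053, -0.09236322]), 'wrist_torque': array([ 0.00768309, -0.02881395, -0.0169161 ]), 'grip_force': 0.0, 'grip_width': 0.9994977736625551}
```

View pics/top0.png

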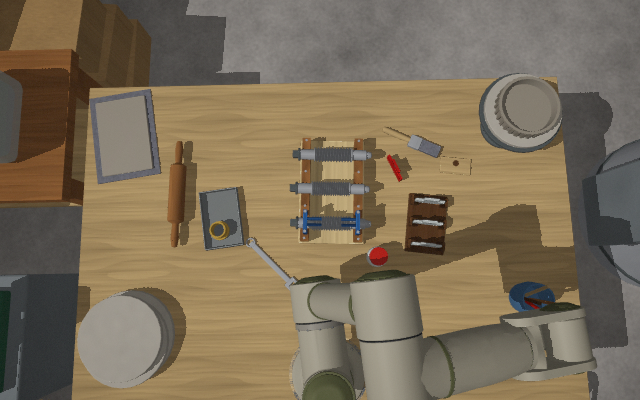

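View pics/side0.png

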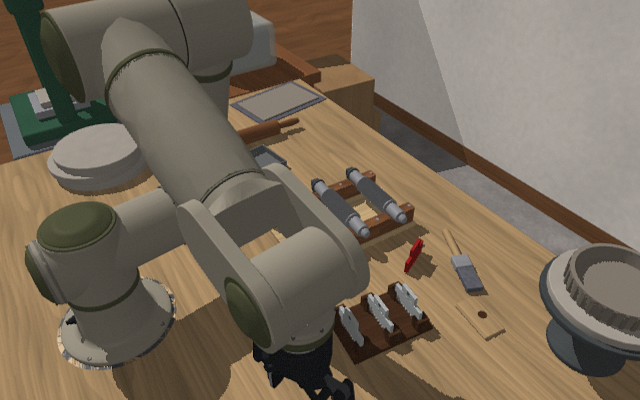

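The top view shows the stand with blue bridges on the front lane near pixel (333,222), and the rack with leaves near (425,245), (428,223) and (430,201). A red look-alike lies near (395,168).

```bash
python3 - <<'E'
from h import *
d=np.load("/tmp/top.npz");im=d["im"].astype(int);W=d["W"]
def rect(m,lab):
    P=W[m];P=P[~np.isnan(P).any(1)]
    if len(P)<5: print(lab,len(P));return
    (c,s,a)=cv2.minAreaRect(P[:,:2].astype(np.float32)); q=P[:,:2]-P[:,:2].mean(0);w,V=np.linalg.eigh(q.T@q)
    print(lab,len(P),"rect c",np.round(c,1),"s",np.round(s,1),round(a,1),"mean",P.mean(0).round(1),"ax",np.degrees(np.arctan2(V[1,1],V[0,1])).round(1),"z",np.nanpercentile(P[:,2],[5,95]).round(1))
v,u=np.mgrid[0:400,0:640]
z=W[...,2];r,g,b=im[...,0],im[...,1],im[...,2]
rk=(u>400)&(u<455)&(v>188)&(v<258)
for k,(a,bb) in enumerate([(236,256),(213,233),(192,211)]):
    rect(rk&(v>a)&(v<bb)&(z>35)&(z<85),"leaf%d"%k)
    rect(rk&(v>a)&(v<bb)&(z>58)&(z<85),"tang%d"%k)
dark=rk&(r<110)&(r>g+10)
rect(rk&(z>6)&(z<85),"rack")
blue=(b>r+40)&(u>290)&(u<375)&(v>200)&(v<245)
rect(blue,"blue");rect(blue&(u<333)&(z>100),"blueL");rect(blue&(u>333)&(z>100),"blueR")
for lo,hi in((130,172),(172,205)):
    rect((u>314)&(u<352)&(v>lo)&(v<hi)&(z>65),"thr")
rect((u>314)&(u<352)&(v>205)&(v<245)&(z>65),"thrF")
rect((u>285)&(u<375)&(v>130)&(v<245)&(z>10),"stand")
cv=cv2.resize(np.vstack([im[190:260,280:460]]).astype(np.uint8),(800,311),interpolation=cv2.INTER_CUBIC);save("crop.png",cv)
E
```

```text
leaf0 170 rect c [ 392.9 -315.5] s [114.5  27.3] 82.8 mean [ 392.4 -315.6   49.2] ax 81.8 z [35.9 73.1]
tang0 44 rect c [ 393.5 -313.9] s [44.1  7.9] 82.4 mean [ 393.2 -313.2   70.4] ax 82.5 z [60.4 74.9]
leaf1 170 rect c [ 462.4 -324.1] s [116.1  28.1] 82.9 mean [ 462.  -322.4   50.2] ax 81.9 z [35.9 72. ]
tang1 47 rect c [ 462.7 -323.9] s [45.7  8.3] 82.0 mean [ 462.1 -322.5   69.5] ax 82.3 z [63.1 74.1]
leaf2 177 rect c [ 532.2 -332.8] s [116.   28.9] 83.3 mean [ 531.4 -331.6   49.9] ax 83.1 z [35.9 73.7]
tang2 47 rect c [ 531.5 -332.6] s [45.8  7.8] 81.9 mean [ 531.  -333.2   69.8] ax 82.8 z [62.  75.4]
rack 2062 rect c [ 464.6 -328.1] s [166.2 222.3] 87.4 mean [ 460.8 -322.4   22. ] ax 173.8 z [ 6.6 68.1]
blue 320 rect c [462.3 -17.5] s [169.4  68.1] 88.3 mean [463.1 -23.3 108.9] ax 87.4 z [ 96.9 115.3]
blueL 142 rect c [462.5  39.6] s [54.5 62.3] 89.0 mean [466.8  49.2 110.5] ax 95.6 z [105.5 115.4]
blueR 154 rect c [461.4 -75. ] s [54.5 66.6] 88.3 mean [461.7 -84.3 109.9] ax 65.7 z [102.4 115.4]
thr 17 rect c [699.7 -37.4] s [118.   35.5] 68.7 mean [685.5 -70.1  75.9] ax 72.8 z [66.9 84. ]
thr 34 rect c [587.5 -54.1] s [79.7 34. ] 54.3 mean [571.2 -77.5  74.6] ax 48.9 z [66.6 80.9]
thrF 125 rect c [466.8 -25. ] s [112.1  36.9] 85.1 mean [463.9 -32.4 103.3] ax 86.2 z [ 74.9 114.4]
stand 5912 rect c [574.1 -16.8] s [262.2 338.1] 88.5 mean [570.  -20.1  45.9] ax 178.1 z [ 10.9 106.5]
```

View pics/crop.png

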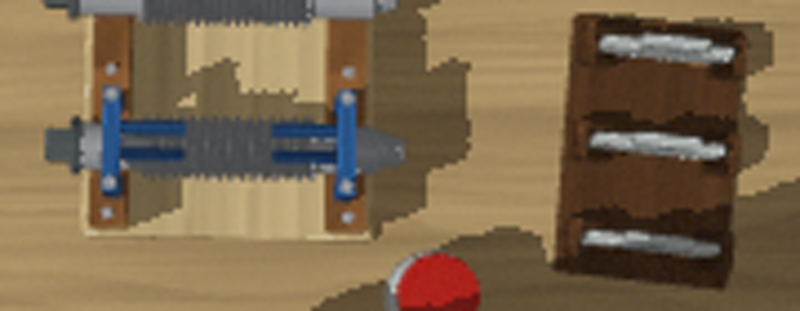

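```bash
python3 - <<'E'
from h import *
d=np.load("/tmp/top.npz");im=d["im"].astype(int);W=d["W"]
c=capture("top");f=200/np.tan(np.radians(c["vertical_fov"])/2);M=cv2.Rodrigues(np.array(c["rvec"],float))[0];t=np.array(c["tvec"],float).ravel();C=-M.T@t
print("cam",C.round(),f)
def ray(u,v,z):
    r=M.T@np.array([(u-c["cx"])/f,(v-c["cy"])/f,1]);return C+r*(z-C[2])/r[2]
r,g,b=im[...,0],im[...,1],im[...,2]
blue=(b>r+40)
for u in range(300,366):
    vs=np.where(blue[205:242,u])[0]+205
    if len(vs)>2:
        A=ray(u,vs.min()-.5,112);B=ray(u,vs.max()+.5,112);print(u,len(vs),A[:2].round(1),B[:2].round(1),((A+B)/2)[:2].round(1),np.nanmedian(W[vs,u,2]).round())
E
```

```text
cam [ 323.   -0. 1459.] 449.9379587535138
303 19 [495.9  66.1] [432.5  67. ] [464.2  66.5] 113.0
304 20 [495.9  63.1] [429.4  64. ] [462.6  63.5] 111.0
305 19 [495.8  60. ] [429.3  61. ] [462.6  60.5] 113.0
306 20 [495.7  57. ] [429.3  58. ] [462.5  57.5] 110.0
307 6 [480.5  54.2] [453.3  54.6] [466.9  54.4] 106.0
308 4 [477.4  51.3] [453.2  51.6] [465.3  51.4] 111.0
309 4 [477.3  48.2] [453.2  48.6] [465.2  48.4] 108.0
310 4 [477.3  45.2] [453.1  45.6] [465.2  45.4] 109.0
311 4 [477.2  42.2] [453.   42.6] [465.1  42.4] 108.0
312 5 [480.2  39.2] [453.   39.6] [466.6  39.4] 110.0
313 5 [480.1  36.1] [452.9  36.6] [466.5  36.4] 111.0
314 5 [480.   33.1] [452.8  33.6] [466.4  33.4] 113.0
315 5 [480.   30.1] [452.8  30.6] [466.4  30.3] 112.0
316 5 [479.9  27.1] [452.7  27.6] [466.3  27.3] 111.0
317 5 [479.9  24.1] [452.7  24.6] [466.3  24.3] 109.0
318 5 [479.8  21.1] [452.6  21.6] [466.2  21.3] 109.0
319 4 [476.7  18.1] [452.5  18.6] [464.6  18.3] 108.0
320 4 [476.6  15.1] [452.5  15.6] [464.6  15.3] 113.0
341 3 [475.3 -48.1] [466.2 -47.9] [470.8 -48. ] 109.0
342 6 [475.2 -51.1] [448.1 -
[... 253 characters left out ...]
9 -66.2] [447.8 -65.4] [461.4 -65.8] 111.0
348 6 [474.9 -69.2] [447.7 -68.4] [461.3 -68.8] 108.0
349 6 [474.8 -72.2] [447.6 -71.4] [461.2 -71.8] 104.0
350 6 [474.7 -75.2] [447.6 -74.4] [461.2 -74.8] 110.0
351 6 [474.7 -78.2] [447.5 -77.4] [461.1 -77.8] 108.0
352 6 [474.6 -81.2] [447.5 -80.4] [461.  -80.8] 107.0
353 6 [474.6 -84.2] [447.4 -83.4] [461.  -83.8] 108.0
354 6 [474.5 -87.2] [447.3 -86.4] [460.9 -86.8] 108.0
355 12 [489.6 -90.7] [423.3 -88.6] [456.4 -89.7] 96.0
356 24 [495.6 -93.9] [423.2 -91.6] [459.4 -92.8] 110.0
357 20 [489.5 -96.7] [423.2 -94.6] [456.3 -95.7] 111.0
358 20 [489.4 -99.7] [423.1 -97.6] [456.2 -98.7] 111.0
359 20 [ 489.3 -102.7] [ 426.  -100.7] [ 457.7 -101.7] 111.0
```

```bash
python3 - <<'E'
from h import *
from scipy.optimize import least_squares
Ws=[np.load("/tmp/top.npz")["W"]]+[cap("top")[1] for _ in range(3)]
P=np.concatenate([W[125:245,314:352].reshape(-1,3) for W in Ws]);P=P[~np.isnan(P).any(1)]
def res(p,sel=False):
    a,b,r,z0=p;o=[]
    for k in range(3):
        nx=P[:,0]-(a+110*k*(1+b*b)**.5+b*(P[:,1]+17)); m=(abs(nx)<26)&(P[:,2]>62)&(P[:,2]<88)
        if k==0:m&=abs(P[:,1]+17)<25
        o.append((m,np.hypot(nx,P[:,2]-z0)-r))
    return o
p=np.array([463,.04,21.,60])
for _ in range(6):
    ms=[m for m,_ in res(p)]
    s=least_squares(lambda q:np.concatenate([e[m] for m,(_,e) in zip(ms,res(q))]+[[(q[3]-60)*50]]),p,loss="soft_l1",f_scale=2);p=s.x
print(p,np.degrees(np.arctan(p[1])),[m.sum() for m in ms])
for k in range(3):
    s=least_squares(lambda q:np.append(res(q)[k][1][ms[k]],(q[3]-60)*50),p,loss="soft_l1",f_scale=2);print(k,s.x)
# rack: red-brown
E
```

```text
[4.65482342e+02 4.31258116e-02 1.99888565e+01 5.99924547e+01] 2.469396859859309 [np.int64(7), np.int64(151), np.int64(129)]
0 [4.64395663e+02 2.01038252e-01 2.18866055e+01 6.00000106e+01]
1 [4.68075925e+02 8.75744192e-02 1.79135562e+01 5.99996102e+01]
2 [4.64736581e+02 4.90430269e-02 2.12310681e+01 6.00001692e+01]
```

```bash
cat > go.py <<'E'
# usage: go.py x y z yawdeg(of tool y axis)  -> offset/rot from last commanded pose; saves the new command
import sys,json,os
from h import *
F="cmd.json"
p,q=json.load(open(F)) if os.path.exists(F) else ([171.5,-496.205,303.894],[-0.00066165,.986189,.165621,.000049])
R0=R.from_quat(q,scalar_first=True) if os.path.exists(F) else R.from_euler('z',-70.93,degrees=True)*R.from_matrix([[0,1,0],[1,0,0],[0,0,-1.]])
s=sense();print("t",round(s["time_s"],2),"meas-cmd",(s["eef_pos"]-p).round(2),"rot err deg",np.degrees((R0.inv()*R.from_quat(s["ee_rot"],scalar_first=True)).as_rotvec()).round(2),"F",s["force"].round(1),"w",round(85.4*s["grip_width"],1),"gf",round(float(s["grip_force"]),1))
x,y,z,w=map(float,sys.argv[1:5])
R1=R.from_euler('z',w,degrees=True)*R.from_matrix([[0,1,0],[1,0,0],[0,0,-1.]])
off=np.round(R0.inv().apply(np.array([x,y,z])-p)/10,2);rv=np.round(np.degrees((R0.inv()*R1).as_rotvec()),1)
p1=p+R0.apply(off*10);Rn=R0*R.from_rotvec(np.radians(rv))
print("offset",off.tolist(),"rot",rv.tolist(),"rows>=",max(np.linalg.norm(off)/5,np.linalg.norm(rv)/8.59).round(1))
json.dump([p1.tolist(),Rn.as_quat(scalar_first=True).tolist()],open(F,"w"))
E
python3 go.py 393.3 -314.2 200 -7.6
```

```text
t 0.3 meas-cmd [ 0.    0.04 -0.16] rot err deg [0.02 0.01 0.  ] F [-0.6 -0.2  0.5] w 85.1 gf 0.0
offset [26.91, -9.95, 10.39] rot [0.0, 0.0, -63.3] rows>= 7.4
```

Call:
step_arm(
  plan=[
    {"offset": [26.91, -9.95, 10.39], "rot": [0, 0, -63.3], "gripper": 4},
    {"offset": [26.91, -9.95, 10.39], "rot": [0, 0, -63.3], "gripper": 4},
    {"offset": [26.91, -9.95, 10.39], "rot": [0, 0, -63.3], "gripper": 4},
    {"offset": [26.91, -9.95, 10.39], "rot": [0, 0, -63.3], "gripper": 4},
    {"offset": [26.91, -9.95, 10.39], "rot": [0, 0, -63.3], "gripper": 4},
    {"offset": [26.91, -9.95, 10.39], "rot": [0, 0, -63.3], "gripper": 4},
    {"offset": [26.91, -9.95, 10.39], "rot": [0, 0, -63.3], "gripper": 4},
    {"offset": [26.91, -9.95, 10.39], "rot": [0, 0, -63.3], "gripper": 4},
    {"offset": [26.91, -9.95, 10.39], "rot": [0, 0, -63.3], "gripper": 4},
    {"offset": [26.91, -9.95, 10.39], "rot": [0, 0, -63.3], "gripper": 4},
    {"offset": [26.91, -9.95, 10.39], "rot": [0, 0, -63.3], "gripper": 4},
    {"offset": [26.91, -9.95, 10.39], "rot": [0, 0, -63.3], "gripper": 4},
  ],
)

```text
time_s: 1.5
eef_pos: [393.1, -314.5, 200.1]
ee_rot: [0.0, 0.753, 0.658, -0.0]
force: [-0.7, 0.1, 0.2]
grip_width: 0.467
grip_force: 0.0
```

```bash
python3 go.py 393.3 -314.2 118 -7.6; python3 - <<'E'
from h import *
im,W=cap("side");save("s1.png",cv2.resize(im[200:400,240:560],(800,500)))
im,W=cap("top");save("t1.png",cv2.resize(im[120:270,270:510],(800,500)))
np.savez("/tmp/t1",im=im,W=W)
E
```

```text
t 1.5 meas-cmd [-0.2  -0.26  0.1 ] rot err deg [-0.01 -0.01  0.08] F [-0.7  0.1  0.2] w 39.9 gf 0.0
offset [0.0, -0.0, 8.2] rot [0.0, 0.0, -0.0] rows>= 1.6
```

View pics/s1.png

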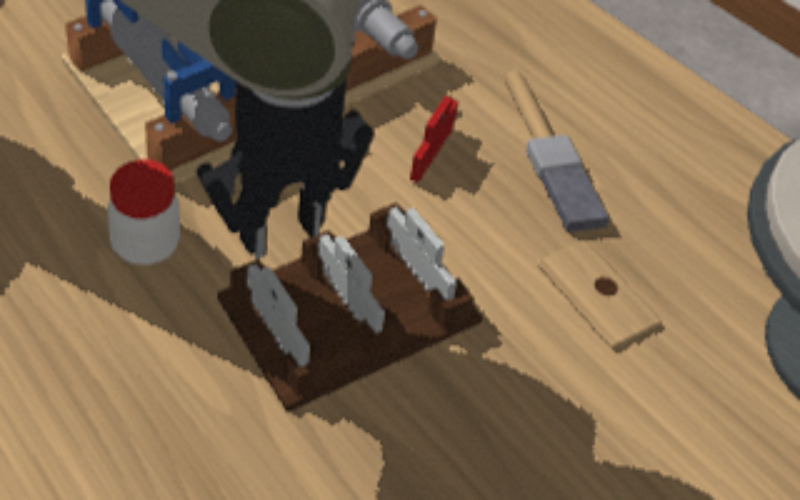

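Call:
step_arm(
  plan=[
    {"offset": [0, 0, 3], "rot": [0, 0, 0], "gripper": 4},
    {"offset": [0, 0, 6], "rot": [0, 0, 0], "gripper": 4},
    {"offset": [0, 0, 8.2], "rot": [0, 0, 0], "gripper": 4},
    {"offset": [0, 0, 8.2], "rot": [0, 0, 0], "gripper": 4},
    {"offset": [0, 0, 8.2], "rot": [0, 0, 0], "gripper": 0.2},
    {"offset": [0, 0, 8.2], "rot": [0, 0, 0], "gripper": 0.2},
    {"offset": [0, 0, 8.2], "rot": [0, 0, 0], "gripper": 0.2},
    {"offset": [0, 0, 8.2], "rot": [0, 0, 0], "gripper": 0.2},
    {"offset": [0, 0, 8.2], "rot": [0, 0, 0], "gripper": 0.2},
    {"offset": [0, 0, 8.2], "rot": [0, 0, 0], "gripper": 0.2},
  ],
  squeeze=40,
)

```text
time_s: 2.6
eef_pos: [393.2, -314.7, 119.3]
ee_rot: [0.001, 0.752, 0.659, -0.001]
force: [-5.0, 0.9, 6.4]
grip_width: 0.08
grip_force: 40.7
```

```bash
python3 go.py 393.3 -314.2 238 -7.6
```

```text
t 2.6 meas-cmd [-0.12 -0.46  1.26] rot err deg [-0.01 -0.09 -0.03] F [-5.   0.9  6.4] w 6.9 gf 40.7
offset [0.0, -0.0, -12.0] rot [0.0, 0.0, -0.0] rows>= 2.4
```

Call:
step_arm(
  plan=[
    {"offset": [0, 0, -2], "rot": [0, 0, 0], "gripper": 0.2},
    {"offset": [0, 0, -4], "rot": [0, 0, 0], "gripper": 0.2},
    {"offset": [0, 0, -7], "rot": [0, 0, 0], "gripper": 0.2},
    {"offset": [0, 0, -10], "rot": [0, 0, 0], "gripper": 0.2},
    {"offset": [0, 0, -12], "rot": [0, 0, 0], "gripper": 0.2},
    {"offset": [0, 0, -12], "rot": [0, 0, 0], "gripper": 0.2},
    {"offset": [0, 0, -12], "rot": [0, 0, 0], "gripper": 0.2},
  ],
)

```text
time_s: 3.3
eef_pos: [393.3, -314.1, 237.8]
ee_rot: [0.0, 0.753, 0.658, 0.0]
force: [0.1, -0.2, -1.6]
grip_width: 0.082
grip_force: 39.6
```

```bash
python3 go.py 464.5 -17 238 -2.3
```

```text
t 3.3 meas-cmd [-0.06  0.18 -0.21] rot err deg [-0.02 -0.01  0.  ] F [ 0.1 -0.2 -1.6] w 7.0 gf 39.6
offset [30.41, 3.11, -0.0] rot [0.0, 0.0, -5.3] rows>= 6.1
```

Call:
step_arm(
  plan=[
    {"offset": [2.5, 0.25, 0], "rot": [0, 0, -1], "gripper": 0.2},
    {"offset": [6.5, 0.66, 0], "rot": [0, 0, -2], "gripper": 0.2},
    {"offset": [11, 1.1, 0], "rot": [0, 0, -3], "gripper": 0.2},
    {"offset": [15.5, 1.6, 0], "rot": [0, 0, -4], "gripper": 0.2},
    {"offset": [20, 2.05, 0], "rot": [0, 0, -5], "gripper": 0.2},
    {"offset": [24.5, 2.5, 0], "rot": [0, 0, -5.3], "gripper": 0.2},
    {"offset": [28, 2.87, 0], "rot": [0, 0, -5.3], "gripper": 0.2},
    {"offset": [30.41, 3.11, 0], "rot": [0, 0, -5.3], "gripper": 0.2},
    {"offset": [30.41, 3.11, 0], "rot": [0, 0, -5.3], "gripper": 0.2},
    {"offset": [30.41, 3.11, 0], "rot": [0, 0, -5.3], "gripper": 0.2},
    {"offset": [30.41, 3.11, 0], "rot": [0, 0, -5.3], "gripper": 0.2},
  ],
)

```text
time_s: 4.4
eef_pos: [464.3, -17.7, 237.4]
ee_rot: [-0.0, 0.722, 0.692, -0.0]
force: [-0.5, -1.0, -0.4]
grip_width: 0.086
grip_force: 39.6
```

```bash
python3 go.py 464.5 -17 205 -2.3; python3 - <<'E'
from h import *
im,W=cap("side");save("s2.png",cv2.resize(im[120:320,200:520],(800,500)))
E
```

```text
t 4.4 meas-cmd [-0.22 -0.71 -0.59] rot err deg [0.06 0.01 0.06] F [-0.5 -1.  -0.4] w 7.3 gf 39.6
offset [-0.0, -0.0, 3.3] rot [0.0, 0.0, -0.0] rows>= 0.7
```

View pics/s2.png

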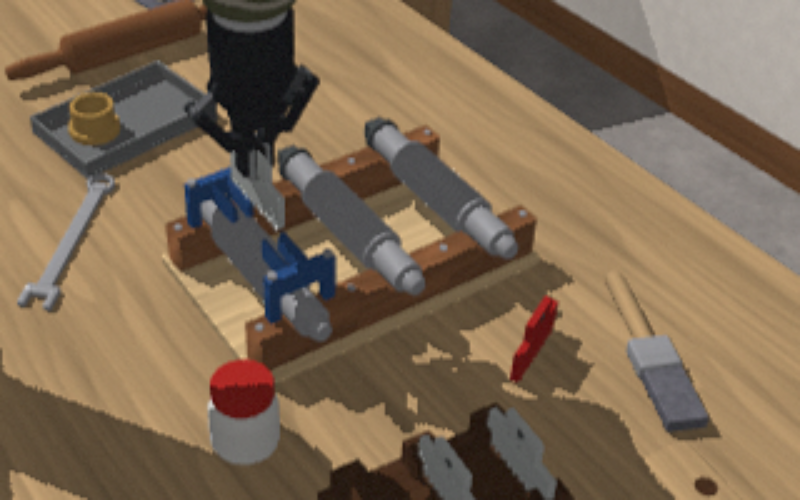

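Call:
step_arm(
  plan=[
    {"offset": [0, 0, 0.8], "rot": [0, 0, 0], "gripper": 0.2},
    {"offset": [0, 0, 1.6], "rot": [0, 0, 0], "gripper": 0.2},
    {"offset": [0, 0, 2.4], "rot": [0, 0, 0], "gripper": 0.2},
    {"offset": [0, 0, 3.3], "rot": [0, 0, 0], "gripper": 0.2},
    {"offset": [0, 0, 3.3], "rot": [0, 0, 0], "gripper": 0.2},
  ],
)

```text
time_s: 4.95
eef_pos: [464.0, -16.9, 203.6]
ee_rot: [-0.001, 0.721, 0.693, -0.001]
force: [0.1, 0.2, -0.6]
grip_width: 0.085
grip_force: 39.6
```

```bash
python3 go.py 464.5 -17 191.5 -2.3; python3 -c "
from h import *
print(sense()['wrist_torque'])"
```

```text
t 4.95 meas-cmd [-0.49  0.07 -1.43] rot err deg [0.15 0.04 0.01] F [ 0.1  0.2 -0.6] w 7.3 gf 39.6
offset [-0.0, -0.0, 1.35] rot [0.0, 0.0, -0.0] rows>= 0.3
[-0.01816894  0.01986797  0.02831795]
```

Call:
step_arm(
  plan=[
    {"offset": [0, 0, 0.5], "rot": [0, 0, 0], "gripper": 0.2},
    {"offset": [0, 0, 1.0], "rot": [0, 0, 0], "gripper": 0.2},
    {"offset": [0, 0, 1.35], "rot": [0, 0, 0], "gripper": 0.2},
    {"offset": [0, 0, 1.35], "rot": [0, 0, 0], "gripper": 0.2},
    {"offset": [0, 0, 1.35], "rot": [0, 0, 0], "gripper": 0.2},
  ],
)

```text
time_s: 5.45
eef_pos: [464.6, -17.0, 191.5]
ee_rot: [0.0, 0.721, 0.693, 0.0]
force: [0.4, -0.5, -1.4]
grip_width: 0.086
grip_force: 39.6
```

```bash
python3 go.py 464.5 -17 189.5 -2.3
```

```text
t 5.45 meas-cmd [ 0.08 -0.02  0.05] rot err deg [-0.01  0.    0.  ] F [ 0.4 -0.5 -1.4] w 7.4 gf 39.6
offset [-0.0, -0.0, 0.2] rot [0.0, 0.0, -0.0] rows>= 0.0
```

Call:
step_arm(
  plan=[
    {"offset": [0, 0, 0.1], "rot": [0, 0, 0], "gripper": 0.2},
    {"offset": [0, 0, 0.2], "rot": [0, 0, 0], "gripper": 0.2},
    {"offset": [0, 0, 0.2], "rot": [0, 0, 0], "gripper": 0.2},
    {"offset": [0, 0, 0.2], "rot": [0, 0, 0], "gripper": 0.2},
  ],
)

```text
time_s: 5.85
eef_pos: [464.7, -17.0, 190.2]
ee_rot: [0.0, 0.721, 0.693, 0.0]
force: [-2.2, 0.1, 6.6]
grip_width: 0.086
grip_force: 40.6
```

```bash
python3 go.py 464.5 -17 188.5 -2.3
```

```text
t 5.85 meas-cmd [ 0.19 -0.02  0.66] rot err deg [-0.05 -0.01 -0.  ] F [-2.2  0.1  6.6] w 7.3 gf 40.6
offset [-0.0, -0.0, 0.1] rot [0.0, 0.0, -0.0] rows>= 0.0
```

Call:
step_arm(
  plan=[
    {"offset": [0.05, 0, 0], "rot": [0, 0, 0], "gripper": 0.2},
    {"offset": [0.1, 0, 0], "rot": [0, 0, 0], "gripper": 0.2},
  ],
)

```text
time_s: 6.05
eef_pos: [464.8, -16.5, 190.2]
ee_rot: [0.001, 0.721, 0.693, -0.0]
force: [-2.7, -6.0, 5.2]
grip_width: 0.084
grip_force: 40.5
```

Call:
step_arm(
  plan=[
    {"offset": [0.05, 0, 0], "rot": [0, 0, 0], "gripper": 0.2},
    {"offset": [0.1, 0, 0], "rot": [0, 0, 0], "gripper": 0.2},
  ],
)

```text
time_s: 6.25
eef_pos: [464.8, -15.9, 190.2]
ee_rot: [0.001, 0.721, 0.693, -0.001]
force: [-3.2, -7.1, 5.6]
grip_width: 0.084
grip_force: 40.5
```

Call:
step_arm(
  plan=[
    {"offset": [0.05, 0, 0], "rot": [0, 0, 0], "gripper": 0.2},
    {"offset": [0.1, 0, 0], "rot": [0, 0, 0], "gripper": 0.2},
  ],
)

```text
time_s: 6.45
eef_pos: [464.8, -15.0, 190.2]
ee_rot: [0.001, 0.721, 0.693, -0.001]
force: [-2.6, -8.2, 5.9]
grip_width: 0.084
grip_force: 40.6
```

Call:
step_arm(
  plan=[
    {"offset": [0.05, 0, 0], "rot": [0, 0, 0], "gripper": 0.2},
    {"offset": [0.1, 0, 0], "rot": [0, 0, 0], "gripper": 0.2},
  ],
)

```text
time_s: 6.65
eef_pos: [464.9, -13.9, 190.2]
ee_rot: [0.001, 0.721, 0.693, -0.001]
force: [-3.3, -8.4, 5.6]
grip_width: 0.086
grip_force: 40.6
```

Call:
step_arm(
  plan=[
    {"offset": [0.05, 0, 0], "rot": [0, 0, 0], "gripper": 0.2},
    {"offset": [0.1, 0, 0], "rot": [0, 0, 0], "gripper": 0.2},
  ],
)

```text
time_s: 6.85
eef_pos: [464.9, -13.0, 190.3]
ee_rot: [0.001, 0.721, 0.693, -0.001]
force: [-3.3, -7.7, 6.1]
grip_width: 0.086
grip_force: 40.6
```

Call:
step_arm(
  plan=[
    {"offset": [0.05, 0, -0.03], "rot": [0, 0, 0], "gripper": 0.2},
    {"offset": [0.1, 0, -0.03], "rot": [0, 0, 0], "gripper": 0.2},
  ],
)

```text
time_s: 7.05
eef_pos: [464.9, -11.5, 190.3]
ee_rot: [0.001, 0.721, 0.693, -0.0]
force: [-3.5, -5.6, 4.8]
grip_width: 0.089
grip_force: 40.3
```

Call:
step_arm(
  plan=[
    {"offset": [0.05, 0, 0], "rot": [0, 0, 0], "gripper": 0.2},
    {"offset": [0.1, 0, 0], "rot": [0, 0, 0], "gripper": 0.2},
  ],
)

```text
time_s: 7.25
eef_pos: [465.0, -10.5, 190.2]
ee_rot: [0.001, 0.721, 0.693, -0.0]
force: [-2.8, -5.5, 4.9]
grip_width: 0.086
grip_force: 40.3
```

Call:
step_arm(
  plan=[
    {"offset": [0.05, 0, 0], "rot": [0, 0, 0], "gripper": 0.2},
    {"offset": [0.1, 0, 0], "rot": [0, 0, 0], "gripper": 0.2},
  ],
)

```text
time_s: 7.45
eef_pos: [465.0, -9.4, 190.2]
ee_rot: [0.001, 0.721, 0.693, -0.0]
force: [-3.0, -5.5, 4.4]
grip_width: 0.086
grip_force: 40.3
```

Call:
step_arm(
  plan=[
    {"offset": [0.05, 0, 0], "rot": [0, 0, 0], "gripper": 0.2},
    {"offset": [0.1, 0, 0], "rot": [0, 0, 0], "gripper": 0.2},
  ],
)

```text
time_s: 7.65
eef_pos: [465.1, -8.5, 190.2]
ee_rot: [0.001, 0.721, 0.693, -0.0]
force: [-2.1, -5.2, 4.8]
grip_width: 0.084
grip_force: 40.3
```

Call:
step_arm(
  plan=[
    {"offset": [0.05, 0, 0], "rot": [0, 0, 0], "gripper": 0.2},
    {"offset": [0.1, 0, 0], "rot": [0, 0, 0], "gripper": 0.2},
  ],
)

```text
time_s: 7.85
eef_pos: [465.1, -7.5, 190.2]
ee_rot: [0.001, 0.721, 0.693, -0.0]
force: [-3.4, -5.3, 4.4]
grip_width: 0.085
grip_force: 40.3
```

Call:
step_arm(
  plan=[
    {"offset": [-0.025, 0, 0], "rot": [0, 0, 0], "gripper": 0.2},
    {"offset": [-0.05, 0, 0], "rot": [0, 0, 0], "gripper": 0.2},
    {"offset": [-0.075, 0, 0], "rot": [0, 0, 0], "gripper": 0.2},
    {"offset": [-0.1, 0, 0], "rot": [0, 0, 0], "gripper": 0.2},
  ],
)

```text
time_s: 8.25
eef_pos: [465.1, -7.8, 190.2]
ee_rot: [0.0, 0.721, 0.693, 0.0]
force: [-1.3, 0.5, 6.0]
grip_width: 0.08
grip_force: 40.5
```

Call:
step_arm(
  plan=[
    {"offset": [-0.025, 0, 0], "rot": [0, 0, 0], "gripper": 0.2},
    {"offset": [-0.05, 0, 0], "rot": [0, 0, 0], "gripper": 0.2},
    {"offset": [-0.075, 0, 0], "rot": [0, 0, 0], "gripper": 0.2},
    {"offset": [-0.1, 0, 0], "rot": [0, 0, 0], "gripper": 0.2},
  ],
)

```text
time_s: 8.65
eef_pos: [465.0, -8.2, 190.2]
ee_rot: [-0.0, 0.721, 0.692, 0.001]
force: [-1.2, 5.8, 6.9]
grip_width: 0.088
grip_force: 40.7
```

Call:
step_arm(
  plan=[
    {"offset": [-0.025, 0, 0], "rot": [0, 0, 0], "gripper": 0.2},
    {"offset": [-0.05, 0, 0], "rot": [0, 0, 0], "gripper": 0.2},
    {"offset": [-0.075, 0, 0], "rot": [0, 0, 0], "gripper": 0.2},
    {"offset": [-0.1, 0, 0], "rot": [0, 0, 0], "gripper": 0.2},
  ],
)

```text
time_s: 9.05
eef_pos: [465.0, -9.0, 190.2]
ee_rot: [-0.0, 0.721, 0.692, 0.001]
force: [-2.0, 6.8, 6.9]
grip_width: 0.083
grip_force: 40.7
```

Call:
step_arm(
  plan=[
    {"offset": [-0.025, 0, 0], "rot": [0, 0, 0], "gripper": 0.2},
    {"offset": [-0.05, 0, 0], "rot": [0, 0, 0], "gripper": 0.2},
    {"offset": [-0.075, 0, 0], "rot": [0, 0, 0], "gripper": 0.2},
    {"offset": [-0.1, 0, 0], "rot": [0, 0, 0], "gripper": 0.2},
  ],
)

```text
time_s: 9.45
eef_pos: [464.9, -10.1, 190.2]
ee_rot: [-0.0, 0.721, 0.692, 0.001]
force: [-0.7, 5.1, 5.6]
grip_width: 0.085
grip_force: 40.6
```

Call:
step_arm(
  plan=[
    {"offset": [-0.025, 0, 0], "rot": [0, 0, 0], "gripper": 0.2},
    {"offset": [-0.05, 0, 0], "rot": [0, 0, 0], "gripper": 0.2},
    {"offset": [-0.075, 0, 0], "rot": [0, 0, 0], "gripper": 0.2},
    {"offset": [-0.1, 0, 0], "rot": [0, 0, 0], "gripper": 0.2},
  ],
)

```text
time_s: 9.85
eef_pos: [464.9, -10.9, 190.2]
ee_rot: [-0.001, 0.721, 0.692, 0.001]
force: [-1.5, 6.2, 7.3]
grip_width: 0.086
grip_force: 40.7
```

```bash
python3 - <<'E'
from h import *
im,W=cap("side");save("s3.png",cv2.resize(im[160:260,260:420],(800,500),interpolation=cv2.INTER_CUBIC))
s=sense();print(s["force"].round(1),s["wrist_torque"].round(2))
E
```

```text
[-0.4  6.3  6.1] [1.29 0.13 0.01]
```

View pics/s3.png

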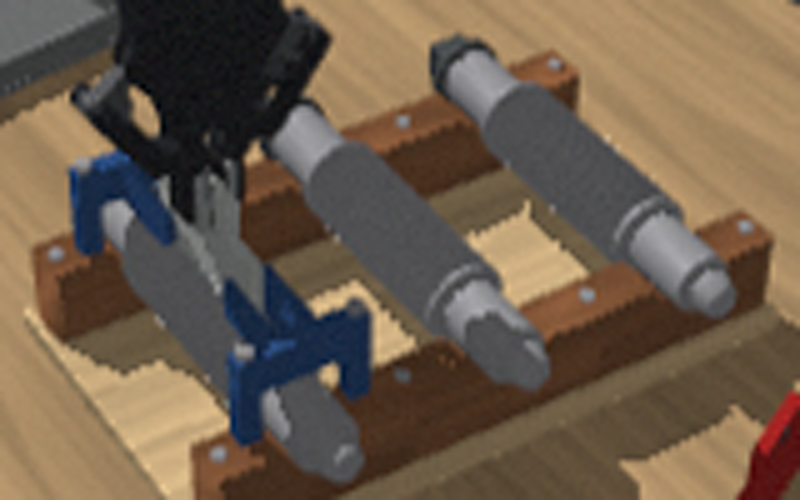

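The leaf stands upright between both cheeks, riding the crests (around pixel (225,235) in the crop). I'll finish the slow return pass.

Call:
step_arm(
  plan=[
    {"offset": [-0.03, 0, 0], "rot": [0, 0, 0], "gripper": 0.2},
    {"offset": [-0.06, 0, 0], "rot": [0, 0, 0], "gripper": 0.2},
    {"offset": [-0.09, 0, 0], "rot": [0, 0, 0], "gripper": 0.2},
    {"offset": [-0.12, 0, 0], "rot": [0, 0, 0], "gripper": 0.2},
  ],
)

```text
time_s: 10.3
eef_pos: [464.8, -12.1, 190.2]
ee_rot: [-0.001, 0.721, 0.692, 0.001]
force: [-1.6, 7.5, 8.0]
grip_width: 0.085
grip_force: 40.7
```

Call:
step_arm(
  plan=[
    {"offset": [-0.03, 0, 0], "rot": [0, 0, 0], "gripper": 0.2},
    {"offset": [-0.06, 0, 0], "rot": [0, 0, 0], "gripper": 0.2},
    {"offset": [-0.09, 0, 0], "rot": [0, 0, 0], "gripper": 0.2},
    {"offset": [-0.12, 0, 0], "rot": [0, 0, 0], "gripper": 0.2},
  ],
)

```text
time_s: 10.7
eef_pos: [464.8, -13.0, 190.3]
ee_rot: [-0.001, 0.721, 0.692, 0.001]
force: [-1.4, 9.5, 8.7]
grip_width: 0.084
grip_force: 40.8
```

Call:
step_arm(
  plan=[
    {"offset": [-0.03, 0, 0], "rot": [0, 0, 0], "gripper": 0.2},
    {"offset": [-0.06, 0, 0], "rot": [0, 0, 0], "gripper": 0.2},
    {"offset": [-0.09, 0, 0], "rot": [0, 0, 0], "gripper": 0.2},
    {"offset": [-0.12, 0, 0], "rot": [0, 0, 0], "gripper": 0.2},
  ],
)

```text
time_s: 11.1
eef_pos: [464.7, -14.4, 190.3]
ee_rot: [-0.001, 0.721, 0.693, 0.001]
force: [-0.7, 8.3, 8.9]
grip_width: 0.077
grip_force: 40.9
```

Call:
step_arm(
  plan=[
    {"offset": [-0.03, 0, 0], "rot": [0, 0, 0], "gripper": 0.2},
    {"offset": [-0.06, 0, 0], "rot": [0, 0, 0], "gripper": 0.2},
    {"offset": [-0.09, 0, 0], "rot": [0, 0, 0], "gripper": 0.2},
    {"offset": [-0.12, 0, 0], "rot": [0, 0, 0], "gripper": 0.2},
  ],
)

```text
time_s: 11.5
eef_pos: [464.7, -15.3, 190.3]
ee_rot: [-0.001, 0.721, 0.693, 0.001]
force: [-0.4, 2.0, 5.1]
grip_width: 0.083
grip_force: 40.3
```

Call:
step_arm(
  plan=[
    {"offset": [-0.03, 0, 0], "rot": [0, 0, 0], "gripper": 0.2},
    {"offset": [-0.06, 0, 0], "rot": [0, 0, 0], "gripper": 0.2},
    {"offset": [-0.09, 0, 0], "rot": [0, 0, 0], "gripper": 0.2},
    {"offset": [-0.12, 0, 0], "rot": [0, 0, 0], "gripper": 0.2},
  ],
)

```text
time_s: 11.9
eef_pos: [464.6, -16.8, 190.3]
ee_rot: [-0.001, 0.721, 0.693, 0.001]
force: [-1.5, 7.2, 8.7]
grip_width: 0.088
grip_force: 40.8
```

```bash
python3 - <<'E'
import json
# commanded: +10 mm, +.3 up, -5 -6 mm along tool x from (464.5,-17,189.5)
from h import *
p,q=json.load(open("cmd.json"));Rr=R.from_quat(q,scalar_first=True)
p=np.array([464.5,-17,189.5])+Rr.apply([10-5-6,0,-.3]);json.dump([p.tolist(),q],open("cmd.json","w"));print(p)
E
python3 go.py 464.5 -18 238 -2.3
```

```text
[464.45934504 -17.99917325 189.8       ]
t 11.9 meas-cmd [0.19 1.17 0.5 ] rot err deg [-0.05  0.14  0.01] F [-1.5  7.2  8.7] w 7.5 gf 40.8
offset [0.0, 0.0, -4.82] rot [0.0, 0.0, -0.0] rows>= 1.0
```

Call:
step_arm(
  plan=[
    {"offset": [0, 0, -1], "rot": [0, 0, 0], "gripper": 0.2},
    {"offset": [0, 0, -3], "rot": [0, 0, 0], "gripper": 0.2},
    {"offset": [0, 0, -4.82], "rot": [0, 0, 0], "gripper": 0.2},
    {"offset": [0, 0, -4.82], "rot": [0, 0, 0], "gripper": 0.2},
  ],
)

```text
time_s: 12.3
eef_pos: [465.3, -18.1, 240.1]
ee_rot: [0.002, 0.721, 0.693, 0.001]
force: [-0.4, 0.3, -0.7]
grip_width: 0.085
grip_force: 39.6
```

```bash
python3 go.py 393.3 -314.2 238 -7.6; python3 go.py 393.3 -314.2 119.5 -7.6; python3 go.py 393.3 -314.2 190 -7.6;python3 go.py 462.5 -323.5 190 -7.6; python3 go.py 462.5 -323.5 118.5 -7.6
```

```text
t 12.3 meas-cmd [ 0.81 -0.06  2.08] rot err deg [-0.25 -0.05 -0.  ] F [-0.4  0.3 -0.7] w 7.3 gf 39.6
offset [-29.88, -5.91, 0.0] rot [0.0, 0.0, 5.3] rows>= 6.1
t 12.3 meas-cmd [ 72.01 296.09   2.08] rot err deg [-0.25 -0.03 -5.3 ] F [-0.4  0.3 -0.7] w 7.3 gf 39.6
offset [-0.0, 0.0, 11.85] rot [0.0, 0.0, -0.0] rows>= 2.4
t 12.3 meas-cmd [ 72.01 296.09 120.58] rot err deg [-0.25 -0.03 -5.3 ] F [-0.4  0.3 -0.7] w 7.3 gf 39.6
offset [-0.0, 0.0, -7.05] rot [0.0, 0.0, -0.0] rows>= 1.4
t 12.3 meas-cmd [ 72.01 296.09  50.08] rot err deg [-0.25 -0.03 -5.3 ] F [-0.4  0.3 -0.7] w 7.3 gf 39.6
offset [-0.01, 6.99, 0.0] rot [0.0, 0.0, -0.0] rows>= 1.4
t 12.3 meas-cmd [  2.74 305.47  50.08] rot err deg [-0.25 -0.03 -5.3 ] F [-0.4  0.3 -0.7] w 7.3 gf 39.6
offset [0.0, -0.0, 7.15] rot [0.0, 0.0, -0.0] rows>= 1.4
```

Call:
step_arm(
  plan=[
    {"offset": [-2.5, -0.5, 0], "rot": [0, 0, 1], "gripper": 0.2},
    {"offset": [-6.5, -1.3, 0], "rot": [0, 0, 2], "gripper": 0.2},
    {"offset": [-11, -2.2, 0], "rot": [0, 0, 3], "gripper": 0.2},
    {"offset": [-15.5, -3.1, 0], "rot": [0, 0, 4], "gripper": 0.2},
    {"offset": [-20, -4, 0], "rot": [0, 0, 5], "gripper": 0.2},
    {"offset": [-24.5, -4.85, 0], "rot": [0, 0, 5.3], "gripper": 0.2},
    {"offset": [-28, -5.54, 0], "rot": [0, 0, 5.3], "gripper": 0.2},
    {"offset": [-29.88, -5.91, 0], "rot": [0, 0, 5.3], "gripper": 0.2},
    {"offset": [-29.88, -5.91, 0], "rot": [0, 0, 5.3], "gripper": 0.2},
    {"offset": [-29.88, -5.91, 0], "rot": [0, 0, 5.3], "gripper": 0.2},
  ],
)

```text
time_s: 13.3
eef_pos: [393.2, -313.6, 237.2]
ee_rot: [-0.001, 0.753, 0.658, 0.0]
force: [-0.3, -1.1, -1.4]
grip_width: 0.085
grip_force: 39.6
```

Call:
step_arm(
  plan=[
    {"offset": [0, 0, 3], "rot": [0, 0, 0], "gripper": 0.2},
    {"offset": [0, 0, 6], "rot": [0, 0, 0], "gripper": 0.2},
    {"offset": [0, 0, 8], "rot": [0, 0, 0], "gripper": 0.2},
    {"offset": [0, 0, 9], "rot": [0, 0, 0], "gripper": 0.2},
    {"offset": [0, 0, 10], "rot": [0, 0, 0], "gripper": 0.2},
    {"offset": [0, 0, 10], "rot": [0, 0, 0], "gripper": 0.2},
  ],
)

```text
time_s: 13.9
eef_pos: [393.4, -313.5, 137.5]
ee_rot: [-0.001, 0.752, 0.659, 0.0]
force: [0.4, 0.1, -0.3]
grip_width: 0.086
grip_force: 39.6
```

Good: low forces. Lower to the floor, release, and take the slot 2 leaf.

Call:
step_arm(
  plan=[
    {"offset": [0, 0, 0.6], "rot": [0, 0, 0], "gripper": 0.2},
    {"offset": [0, 0, 1.2], "rot": [0, 0, 0], "gripper": 0.2},
    {"offset": [0, 0, 1.7], "rot": [0, 0, 0], "gripper": 0.2},
    {"offset": [0, 0, 1.85], "rot": [0, 0, 0], "gripper": 0.2},
    {"offset": [0, 0, 1.85], "rot": [0, 0, 0], "gripper": 0.2},
  ],
)

```text
time_s: 14.4
eef_pos: [393.2, -314.0, 119.4]
ee_rot: [-0.0, 0.753, 0.659, -0.0]
force: [-2.8, 1.3, 0.6]
grip_width: 0.087
grip_force: 39.9
```

Call:
step_arm(
  plan=[
    {"offset": [0, 0, 0], "rot": [0, 0, 0], "gripper": 1.5},
    {"offset": [0, 0, 0], "rot": [0, 0, 0], "gripper": 4},
    {"offset": [0, 0, 0], "rot": [0, 0, 0], "gripper": 4},
    {"offset": [0, 0, 0], "rot": [0, 0, 0], "gripper": 4},
    {"offset": [0, 0, -3], "rot": [0, 0, 0], "gripper": 4},
    {"offset": [0, 0, -6], "rot": [0, 0, 0], "gripper": 4},
    {"offset": [0, 0, -7.05], "rot": [0, 0, 0], "gripper": 4},
    {"offset": [0, 3, -7.05], "rot": [0, 0, 0], "gripper": 4},
    {"offset": [-0.01, 6, -7.05], "rot": [0, 0, 0], "gripper": 4},
    {"offset": [-0.01, 6.99, -7.05], "rot": [0, 0, 0], "gripper": 4},
    {"offset": [-0.01, 6.99, -7.05], "rot": [0, 0, 0], "gripper": 4},
    {"offset": [-0.01, 6.99, -7.05], "rot": [0, 0, 0], "gripper": 4},
  ],
)

```text
time_s: 15.6
eef_pos: [461.8, -323.2, 189.4]
ee_rot: [-0.001, 0.753, 0.658, -0.0]
force: [-0.4, 0.8, 0.7]
grip_width: 0.47
grip_force: 0.0
```

Call:
step_arm(
  plan=[
    {"offset": [0, 0, 3], "rot": [0, 0, 0], "gripper": 4},
    {"offset": [0, 0, 6], "rot": [0, 0, 0], "gripper": 4},
    {"offset": [0, 0, 7.15], "rot": [0, 0, 0], "gripper": 4},
    {"offset": [0, 0, 7.15], "rot": [0, 0, 0], "gripper": 4},
    {"offset": [0, 0, 7.15], "rot": [0, 0, 0], "gripper": 0.2},
    {"offset": [0, 0, 7.15], "rot": [0, 0, 0], "gripper": 0.2},
    {"offset": [0, 0, 7.15], "rot": [0, 0, 0], "gripper": 0.2},
    {"offset": [0, 0, 7.15], "rot": [0, 0, 0], "gripper": 0.2},
    {"offset": [0, 0, 7.15], "rot": [0, 0, 0], "gripper": 0.2},
  ],
)

```text
time_s: 16.5
eef_pos: [462.5, -323.9, 119.9]
ee_rot: [0.001, 0.752, 0.659, -0.0]
force: [-3.1, 0.9, 6.3]
grip_width: 0.083
grip_force: 41.3
```

```bash
python3 go.py 462.5 -323.5 238 -7.6; python3 go.py 464.4 -17 238 -2.3; python3 - <<'E'
from h import *
im,W=cap("side");save("s4.png",cv2.resize(im[200:400,240:560],(800,500)))
E
```

```text
t 16.5 meas-cmd [-0.   -0.38  1.37] rot err deg [-0.03 -0.09 -0.04] F [-3.1  0.9  6.3] w 7.1 gf 41.3
offset [0.0, -0.0, -11.95] rot [0.0, 0.0, -0.0] rows>= 2.4
t 16.5 meas-cmd [  -0.     -0.38 -118.13] rot err deg [-0.03 -0.09 -0.04] F [-3.1  0.9  6.3] w 7.1 gf 41.3
offset [30.41, -3.88, 0.0] rot [0.0, 0.0, -5.3] rows>= 6.1
```

View pics/s4.png

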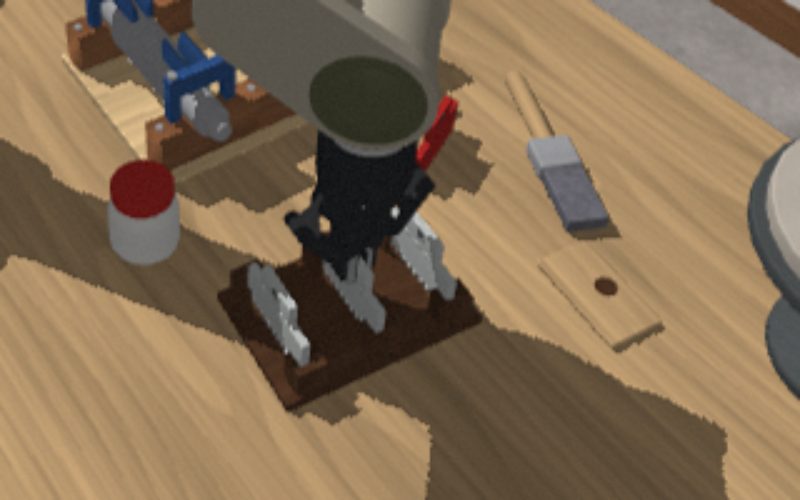

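Leaf 1 stands in slot 1 again (near (280,315)), and leaf 2 is gripped.

Call:
step_arm(
  plan=[
    {"offset": [0, 0, -2], "rot": [0, 0, 0], "gripper": 0.2},
    {"offset": [0, 0, -4], "rot": [0, 0, 0], "gripper": 0.2},
    {"offset": [0, 0, -7], "rot": [0, 0, 0], "gripper": 0.2},
    {"offset": [0, 0, -10], "rot": [0, 0, 0], "gripper": 0.2},
    {"offset": [0, 0, -11.95], "rot": [0, 0, 0], "gripper": 0.2},
    {"offset": [0, 0, -11.95], "rot": [0, 0, 0], "gripper": 0.2},
  ],
)

```text
time_s: 17.15
eef_pos: [463.2, -324.0, 241.2]
ee_rot: [0.003, 0.753, 0.659, 0.0]
force: [0.2, 0.3, -1.2]
grip_width: 0.086
grip_force: 40.2
```

Call:
step_arm(
  plan=[
    {"offset": [2.5, -0.32, 0], "rot": [0, 0, -1], "gripper": 0.2},
    {"offset": [6.5, -0.83, 0], "rot": [0, 0, -2], "gripper": 0.2},
    {"offset": [11, -1.4, 0], "rot": [0, 0, -3], "gripper": 0.2},
    {"offset": [15.5, -1.98, 0], "rot": [0, 0, -4], "gripper": 0.2},
    {"offset": [20, -2.55, 0], "rot": [0, 0, -5], "gripper": 0.2},
    {"offset": [24.5, -3.13, 0], "rot": [0, 0, -5.3], "gripper": 0.2},
    {"offset": [28, -3.57, 0], "rot": [0, 0, -5.3], "gripper": 0.2},
    {"offset": [30.41, -3.88, 0], "rot": [0, 0, -5.3], "gripper": 0.2},
    {"offset": [30.41, -3.88, 0], "rot": [0, 0, -5.3], "gripper": 0.2},
    {"offset": [30.41, -3.88, 0], "rot": [0, 0, -5.3], "gripper": 0.2},
    {"offset": [30.41, -3.88, 0], "rot": [0, 0, -5.3], "gripper": 0.2},
  ],
)

```text
time_s: 18.25
eef_pos: [464.4, -17.7, 237.6]
ee_rot: [-0.0, 0.722, 0.692, -0.0]
force: [0.2, 0.0, -0.6]
grip_width: 0.085
grip_force: 40.1
```

Call:
step_arm(
  plan=[
    {"offset": [0, 0, 0.8], "rot": [0, 0, 0], "gripper": 0.2},
    {"offset": [0, 0, 1.6], "rot": [0, 0, 0], "gripper": 0.2},
    {"offset": [0, 0, 2.4], "rot": [0, 0, 0], "gripper": 0.2},
    {"offset": [0, 0, 3.3], "rot": [0, 0, 0], "gripper": 0.2},
    {"offset": [0, 0, 3.3], "rot": [0, 0, 0], "gripper": 0.2},
  ],
)

```text
time_s: 18.75
eef_pos: [464.0, -16.9, 203.6]
ee_rot: [-0.001, 0.721, 0.692, -0.001]
force: [-0.7, 0.0, -0.6]
grip_width: 0.085
grip_force: 40.1
```

Call:
step_arm(
  plan=[
    {"offset": [0, 0, 0.5], "rot": [0, 0, 0], "gripper": 0.2},
    {"offset": [0, 0, 1.0], "rot": [0, 0, 0], "gripper": 0.2},
    {"offset": [0, 0, 1.3], "rot": [0, 0, 0], "gripper": 0.2},
    {"offset": [0, 0, 1.3], "rot": [0, 0, 0], "gripper": 0.2},
  ],
)

```text
time_s: 19.15
eef_pos: [464.4, -16.9, 191.6]
ee_rot: [-0.0, 0.721, 0.693, -0.0]
force: [0.4, 0.2, -0.9]
grip_width: 0.085
grip_force: 40.1
```

Call:
step_arm(
  plan=[
    {"offset": [0, 0, 0.06], "rot": [0, 0, 0], "gripper": 0.2},
    {"offset": [0, 0, 0.11], "rot": [0, 0, 0], "gripper": 0.2},
    {"offset": [0, 0, 0.17], "rot": [0, 0, 0], "gripper": 0.2},
    {"offset": [0, 0, 0.17], "rot": [0, 0, 0], "gripper": 0.2},
    {"offset": [0, 0, 0.17], "rot": [0, 0, 0], "gripper": 0.2},
  ],
)

```text
time_s: 19.65
eef_pos: [464.6, -16.9, 190.8]
ee_rot: [0.0, 0.721, 0.693, 0.0]
force: [-1.1, 0.6, 7.2]
grip_width: 0.082
grip_force: 41.1
```

Call:
step_arm(
  plan=[
    {"offset": [0.03, 0, 0], "rot": [0, 0, 0], "gripper": 0.2},
    {"offset": [0.07, 0, 0], "rot": [0, 0, 0], "gripper": 0.2},
    {"offset": [0.1, 0, 0], "rot": [0, 0, 0], "gripper": 0.2},
  ],
)

```text
time_s: 19.95
eef_pos: [464.7, -16.5, 190.8]
ee_rot: [0.001, 0.721, 0.693, -0.0]
force: [-1.5, -5.3, 5.6]
grip_width: 0.087
grip_force: 41.1
```

Call:
step_arm(
  plan=[
    {"offset": [0.03, 0, 0], "rot": [0, 0, 0], "gripper": 0.2},
    {"offset": [0.07, 0, 0], "rot": [0, 0, 0], "gripper": 0.2},
    {"offset": [0.1, 0, 0], "rot": [0, 0, 0], "gripper": 0.2},
  ],
)

```text
time_s: 20.25
eef_pos: [464.5, -14.8, 190.2]
ee_rot: [-0.0, 0.721, 0.692, 0.0]
force: [-0.9, -0.1, -0.5]
grip_width: 0.088
grip_force: 40.2
```

Call:
step_arm(
  plan=[
    {"offset": [0.03, 0, 0], "rot": [0, 0, 0], "gripper": 0.2},
    {"offset": [0.07, 0, 0], "rot": [0, 0, 0], "gripper": 0.2},
    {"offset": [0.1, 0, 0], "rot": [0, 0, 0], "gripper": 0.2},
  ],
)

```text
time_s: 20.55
eef_pos: [464.6, -13.8, 190.2]
ee_rot: [-0.0, 0.721, 0.693, -0.0]
force: [-1.3, 0.5, -0.7]
grip_width: 0.087
grip_force: 40.2
```

Call:
step_arm(
  plan=[
    {"offset": [0.03, 0, 0], "rot": [0, 0, 0], "gripper": 0.2},
    {"offset": [0.07, 0, 0], "rot": [0, 0, 0], "gripper": 0.2},
    {"offset": [0.1, 0, 0], "rot": [0, 0, 0], "gripper": 0.2},
  ],
)

```text
time_s: 20.85
eef_pos: [464.7, -12.9, 190.3]
ee_rot: [0.0, 0.721, 0.693, -0.0]
force: [0.2, -2.1, -0.7]
grip_width: 0.085
grip_force: 40.2
```

Contact vanished at y ≈ -14.8: the leaf has found the grooves. Backing up slightly and lowering gently.

Call:
step_arm(
  plan=[
    {"offset": [-0.05, 0, 0], "rot": [0, 0, 0], "gripper": 0.2},
    {"offset": [-0.1, 0, 0], "rot": [0, 0, 0], "gripper": 0.2},
    {"offset": [-0.1, 0, 0.06], "rot": [0, 0, 0], "gripper": 0.2},
    {"offset": [-0.1, 0, 0.12], "rot": [0, 0, 0], "gripper": 0.2},
    {"offset": [-0.1, 0, 0.12], "rot": [0, 0, 0], "gripper": 0.2},
  ],
)

```text
time_s: 21.35
eef_pos: [464.6, -13.9, 189.0]
ee_rot: [-0.0, 0.721, 0.693, -0.0]
force: [-1.0, 0.6, -0.8]
grip_width: 0.087
grip_force: 40.2
```

```bash
python3 -c "
from h import *
s=sense();print(s['eef_pos'],s['force'],s['wrist_torque'])"
```

```text
[464.55617535 -13.94060519 188.99064853] [-0.96071072  0.62301307 -0.83707533] [ 0.04433739  0.01583257 -0.00580749]
```

Call:
step_arm(
  plan=[
    {"offset": [0, 0, 0.05], "rot": [0, 0, 0], "gripper": 0.2},
    {"offset": [0, 0, 0.1], "rot": [0, 0, 0], "gripper": 0.2},
    {"offset": [0, 0, 0.1], "rot": [0, 0, 0], "gripper": 0.2},
  ],
)

```text
time_s: 21.65
eef_pos: [464.6, -13.9, 188.0]
ee_rot: [-0.0, 0.721, 0.693, -0.0]
force: [-0.6, 0.4, -1.1]
grip_width: 0.087
grip_force: 40.2
```

Call:
step_arm(
  plan=[
    {"offset": [0, 0, 0.05], "rot": [0, 0, 0], "gripper": 0.2},
    {"offset": [0, 0, 0.1], "rot": [0, 0, 0], "gripper": 0.2},
    {"offset": [0, 0, 0.1], "rot": [0, 0, 0], "gripper": 0.2},
  ],
)

```text
time_s: 21.95
eef_pos: [464.6, -14.0, 187.0]
ee_rot: [-0.0, 0.721, 0.693, -0.0]
force: [0.3, 0.2, -0.9]
grip_width: 0.082
grip_force: 40.2
```

Call:
step_arm(
  plan=[
    {"offset": [0, 0, 0.03], "rot": [0, 0, 0], "gripper": 0.2},
    {"offset": [0, 0, 0.06], "rot": [0, 0, 0], "gripper": 0.2},
    {"offset": [0, 0, 0.06], "rot": [0, 0, 0], "gripper": 0.2},
  ],
)

```text
time_s: 22.25
eef_pos: [464.7, -13.9, 186.9]
ee_rot: [0.0, 0.721, 0.693, 0.0]
force: [-2.5, 0.1, 4.5]
grip_width: 0.087
grip_force: 41.1
```

Home: 3.9 mm drop, floor felt at 4.5 N. Release and retreat.

Call:
step_arm(
  plan=[
    {"offset": [0, 0, 0], "rot": [0, 0, 0], "gripper": 1.2},
    {"offset": [0, 0, 0], "rot": [0, 0, 0], "gripper": 2},
    {"offset": [0, 0, 0], "rot": [0, 0, 0], "gripper": 4},
    {"offset": [0, 0, 0], "rot": [0, 0, 0], "gripper": 4},
    {"offset": [0, 0, 0], "rot": [0, 0, 0], "gripper": 4},
    {"offset": [0, 0, -2], "rot": [0, 0, 0], "gripper": 4},
    {"offset": [0, 0, -5], "rot": [0, 0, 0], "gripper": 4},
    {"offset": [0, 0, -9], "rot": [0, 0, 0], "gripper": 4},
    {"offset": [0, 0, -12], "rot": [0, 0, 0], "gripper": 4},
  ],
)

```text
time_s: 23.15
eef_pos: [464.7, -13.9, 308.7]
ee_rot: [0.001, 0.721, 0.693, 0.0]
force: [0.0, 0.5, 0.2]
grip_width: 0.467
grip_force: 0.0
```

Call:
step_arm(
  plan=[
    {"offset": [0, -5, 0], "rot": [0, 0, 0], "gripper": 4},
    {"offset": [0, -10, 0], "rot": [0, 0, 0], "gripper": 4},
    {"offset": [0, -14, 0], "rot": [0, 0, 0], "gripper": 4},
    {"offset": [0, -14, 0], "rot": [0, 0, 0], "gripper": 4},
    {"offset": [0, -14, 0], "rot": [0, 0, 0], "gripper": 4},
    {"offset": [0, -14, 0], "rot": [0, 0, 0], "gripper": 4},
  ],
)

```text
time_s: 23.75
eef_pos: [325.5, -8.5, 306.7]
ee_rot: [0.0, 0.721, 0.693, 0.0]
force: [0.2, 0.6, -0.3]
grip_width: 0.471
grip_force: 0.0
```

```bash
python3 - <<'E'
from h import *
im,W=cap("side");a=cv2.resize(im[160:370,260:450],(380,420),interpolation=cv2.INTER_CUBIC)
it,Wt=cap("top");b=cv2.resize(it[180:270,280:460],(420,210),interpolation=cv2.INTER_CUBIC)
o=np.zeros((420,800,3),np.uint8);o[:,:380]=a;o[:210,380:]=b;save("end.png",o)
m=(Wt[190:245,300:370,2]>122)&(Wt[190:245,300:370,2]<150);P=Wt[190:245,300:370][m];print(len(P),np.nanmedian(P,0),np.ptp(P,0))
E
```

```text
48 [465.53290626 -13.06422578 138.67729196] [ 7.64416038 44.45525758 12.41123493]
```

View pics/end.png

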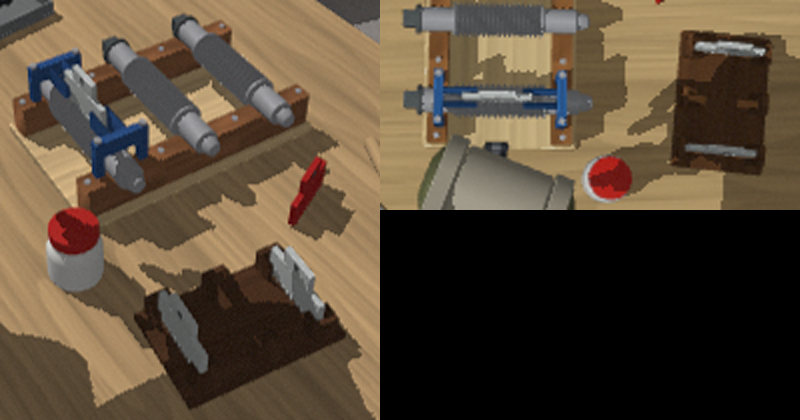

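The fitted leaf stands in the thread between the cheeks, near (85,90), with its top at 139 mm, which is fully home. The other two stand in the rack, near (183,330) and (298,282).

```bash
python3 -c "
from rig import *
print(finish_job())"
```

```text
the job is handed in; nothing more can be done
None
```

The leaf from rack slot 2 dropped fully home in the front spindle's thread and stands there released; the slot 1 leaf, which only rode the crests, is back in the rack, and the slot 3 leaf was never needed or moved.

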